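# Catch the glass chunks and hold the dish over the coaster

## Task

Catch all four glass chunks from the chute in the yellow dish: held by its black handle and raised under the chute, its rim pushes up the red skids and so opens the gate. Then, with all four in it, carry the dish over the paint rack without touching the rack, and finish while still holding it: level, still, centred and squared up about 15 mm above the square coaster. The glue there is wet, so never touch or shift that coaster; drop no chunk on the table and leave the other things where they are.

Things in the scene. Friction and masses are not known exactly. Their poses are not given: they have to be found in the camera images.
- dish: Yellow open square dish, 84 x 84 mm outside, 45 mm tall, walls and floor 4 mm, 100 g, on the table at the start. Origin: centre of its underside, z up. A flat black bar handle, 14 mm wide (y) and 24 mm tall (19 to 43 mm above the underside), sticks out to its -x, from 40 to 132 mm from the origin; grip it from above, fingers closing along the dish's y.
- dish_grip (a point): Grip point on the dish's handle, at (-107, 0, 31) mm from the dish's origin in the dish's axes.
- dispenser: Fixed plywood stand, 260 mm tall, with a white chute, 28 mm wide inside. Origin: on the table right below the chute's lip. The chute climbs from the lip to the dispenser's +x at 38 degrees; pieces come off towards -x. The stand reaches 170 mm beyond the lip; its base and legs begin 40 mm beyond the lip. Below and in front of the lip there is only the gate.
- lip (a point): Middle of the chute's lower edge, where the chunks come off, 135 mm above the table.
- gate (a joint): Red lift gate in front of the lip, a vertical slide: 0 = closed (falls shut, weighs about 1 N), 0.045 m = highest. Chunks slide out once it is up 20 to 30 mm; lift it 36 mm to be sure. Its posts and crossbar stand 3 to 9 mm in front of the lip, 45 mm to either side, 90 to 175 mm above the table.
- skids (a point): Moves with the gate: midway between the undersides of its two red skids (bars 100 mm long along the dispenser's x, 10 mm wide, 67 mm apart), 90 mm above the table when closed and 15 mm in front (-x) of the lip. Raise the dish centred under it, parallel to the dispenser, handle to the dispenser's -x: the rim lifts skids and gate and the chunks land in the dish.
- paint_rack: Fixed wooden rack of paint bottles, 340 mm long (its x), 56 mm wide, 115 mm tall with the bottle caps. Origin: centre of its underside. It stands between the dispenser (left) and the mat (right).
- mat: Fixed thin green craft mat, 340 x 170 x 2 mm; both coasters lie on it. Origin: centre of its underside.
- square_coaster: The target: loose square wooden coaster, 100 x 100 mm, 12 mm high over its raised rim, with five white glue dots. Origin: centre of its underside, x and y along its sides.
- coaster_top (a point): Centre of the square coaster at the height of its rim's top, 12 mm above its underside (14 mm above the table); axes as the coaster's.
- round_coaster: Round darker wooden coaster, 100 mm across, 12 mm thick, with a ring of mosaic tiles: not the target. Origin: centre of its underside.
- water_bottle: Clear bottle, 64 mm across, 190 mm tall, at the back. Origin: centre of its underside.
- blue_bottle: Dark bottle with blue label, 70 mm across, 170 mm tall, at the back. Origin: centre of its underside.
- glue_bottle: White glue bottle with blue cap, 44 mm across, 130 mm tall, right of the mat. Origin: centre of its underside.
- foam_block: White block, 70 x 110 x 30 mm, on the left. Origin: centre of its underside.
- tape_roll: Orange roll of tape lying flat, 90 mm across, 24 mm high, on the left. Origin: centre of its underside.
- chunk0: Glass chunk (lowest, blue in the chute at the start), 20 x 20 x 14 mm, 14 g. Origin: its centre.
- chunk1: Glass chunk (second, purple in the chute at the start), 20 x 20 x 14 mm, 14 g. Origin: its centre.
- chunk2: Glass chunk (third, teal in the chute at the start), 20 x 20 x 14 mm, 14 g. Origin: its centre.
- chunk3: Glass chunk (highest, purple in the chute at the start), 20 x 20 x 14 mm, 14 g. Origin: its centre.

How it is judged:
By the outcome, as a careful person would: the job done as asked, in the order asked, and still so for the second after the job is handed in, while the arm keeps its last pose, push and grip.
It also fails if it takes over 54 s, if anything falls off the work surface, if the arm or the gripper's body presses on something with over 40 N, if the wrist force passes 120 N, or if a joint passes its speed limit or range.

## Robot

A 7-joint arm with a two-finger parallel gripper is mounted at the origin on the work surface. World frame = base frame: x ahead of the robot, y to its left, z up, the work surface at z = 0. Lengths are in m, angles in rad, forces in N, time in s.
With the tool pointing down it reaches from about 0.35 to 0.9 m from the base axis. Payload 19.9 kg.
Tool frame: the origin (TCP) lies midway between the tips of the shut fingers; the grasp point (between the pads) lies arm.grasp_offset behind it (arm.grasp_offset is the distance from the TCP to the grasp point, in m); z points along the fingers, y is the line along which they close (so a half turn about z gives the same grasp; the last joint's range is limited). The gripper opens to 85 mm and grips with 20 to 120 N. Pads are 22 mm wide; open, the fingers measure 114 mm over their backs; the gripper's body (76 mm by 85 mm) begins 54 mm behind the grasp point. The pads swing forward as they close: fully open they stand 13 mm farther back than shut.
Start: joints at [-1.391, 0.417, -0.01, 1.614, 0.005, 1.111, -0.053], TCP at [0.137, 0.61, 0.231] pointing down, gripper open.
Joint ranges: [-2.81, 2.81], [-0.39, 2.02], [-1.27, 1.25], [0.06, 2.57], [-1.19, 4.33], [0.19, 2], [-2.82, 2.82]. Speed limits (rad/s): [1.89, 1.89, 2.39, 2.39, 3.01, 3.01, 3.01].

## Interface

Orientations are given as a unit quaternion [w, x, y, z].
In Python, from rig import arm gives the robot as it stands.
- The arm moves only by the tool shift_gripper, called after ">>>" as a command line: name --argument value ..., lists and objects as JSON in quotes. Schema: {"type":"object","properties":{"moves":{"type":"object","properties":{"finger_gap":{"type":"array","items":{"type":"number"},"minItems":1,"maxItems":12},"sx":{"type":"array","items":{"type":"number"},"minItems":1,"maxItems":12},"sy":{"type":"array","items":{"type":"number"},"minItems":1,"maxItems":12},"sz":{"type":"array","items":{"type":"number"},"minItems":1,"maxItems":12},"turn":{"type":"array","items":{"type":"number"},"minItems":1,"maxItems":12}},"additionalProperties":false,"required":["finger_gap","sx","sy","sz","turn"]},"grip_n":{"type":"number"},"only":{"type":"string"},"quiet":{"type":"boolean"},"lines":{"type":"string"}},"required":["moves"],"additionalProperties":false}. moves is an object with one list for each field, all of the same length, 1 to 12, a row being the entries at one place: finger_gap (the opening from 0.0 (shut) to 1.0 (fully open)), sx, sy, sz (the shift in units of 100 mm), turn (a turn about the tool's z in units of 0.1 rad); each row is the pose to reach, as a shift and turn from the pose commanded when the call began, along the tool's axes at that moment; what a row does not reach only later rows make up. A row lasts 1/10 s, in which the tool goes at most 0.05 m and 0.15 rad, less where a joint would pass 70% of its speed; a pose out of reach is approached as far as the arm can. The fingers move at their own pace and stop on an object; grip_n is the grip in N (left out, the last holds). Time passes only in rows, so rows that do not move let the fingers close. The tool returns the time, the measured TCP pose, the force, the opening and the grip force at its end. only (a regular expression) keeps the lines of the reply that match it, lines (a string "A,B") keeps lines A to B, and quiet returns only ok. Input that does not fit is refused with a message, and nothing moves.
- arm.get_obs(): the state, without advancing time (a new reading comes with each control period).
- arm.capture(name): name is "scene" or "top" or "wrist"; returns a dict with "color" (384x512x3 uint8, red, green, blue), "fov_y" (degrees; the focal length in pixels is half the picture's height over the tangent of half this angle, whatever the lens; pixels are square), "cx", "cy" (the principal point, pixels), "camera_from_world" (4x4, takes a point from world to camera coordinates). Camera axes: x right, y down, z forward; pixel columns grow to the right and rows downward; lengths in m; the calibration is good to about 2 mm. A picture is of the moment at which its call begins. There is no depth.
- arm.sign_off(): hands the job in; it is judged then, once.
The state is a dict: "time_s": time; "joint_pos": joint angles; "dq": joint speeds; "joint_efforts": joint torques, N m; "eef_pos": TCP position; "tool_rot": TCP orientation; "wrist_force": force on the tool from outside, world axes, zero at the start; "wrist_torque": the same for the moment, N m; "gripper_width": opening from 0.0 (shut) to 1.0 (fully open); "grip_force": force on a finger pad.
Only numpy, scipy, OpenCV 4.12 (cv2) and the standard library are available. Lean on these libraries where they do the work, as an engineer would, in place of code of your own. Each camera call takes 0.05 s, during which the arm holds its last target. There are 200 camera calls.

## Working session

There is one attempt and no reset: what is moved stays moved. The work goes in short steps, Python scripts to look and compute and a tool call to move; the robot and the scene stay as the last step left them, time stands still between calls to the robot, and variables do not carry over. Pictures are saved under pics/ and viewed, at most 10 in all, crops included, and the job is handed in when it is done.

```bash
mkdir -p pics; ls
```

Create h.py:
```python
import numpy as np, cv2
from rig import arm
def save(n,f):
    c=arm.capture(n); cv2.imwrite(f,c["color"][:,:,::-1]); np.savez(f+'.npz',T=c["camera_from_world"],k=[c["fov_y"],c["cx"],c["cy"]]); return c
def ray(f,u,v,z):
    d=np.load(f+'.npz'); T=d['T']; fov,cx,cy=d['k']; F=192/np.tan(np.radians(fov)/2)
    R=T[:3,:3]; o=-R.T@T[:3,3]; r=R.T@np.array([(u-cx)/F,(v-cy)/F,1]); return o+r*(z-o[2])/r[2]
def proj(f,p):
    d=np.load(f+'.npz'); T=d['T']; fov,cx,cy=d['k']; F=192/np.tan(np.radians(fov)/2)
    q=T[:3,:3]@np.array(p)+T[:3,3]; return np.array([cx+F*q[0]/q[2],cy+F*q[1]/q[2]])
```

Run:
```python
from h import *
o=arm.get_obs(); print(o['time_s'],o['eef_pos'],o['tool_rot'],o['gripper_width'],arm.grasp_offset)
a=save("scene","pics/s.png");b=save("top","pics/t.png")
for f in("pics/s.png","pics/t.png"):
    i=cv2.imread(f); cv2.imwrite(f[:-4]+"2.png",cv2.resize(i,(800,600),interpolation=cv2.INTER_CUBIC))
```

```text
pics
rig.py
0.0 [0.13681267 0.60946806 0.23065415] [-1.27704719e-05  1.10164373e-01  9.93913181e-01 -6.31570640e-04] 0.9974966219039482 0.0187
```

View pics/s2.png

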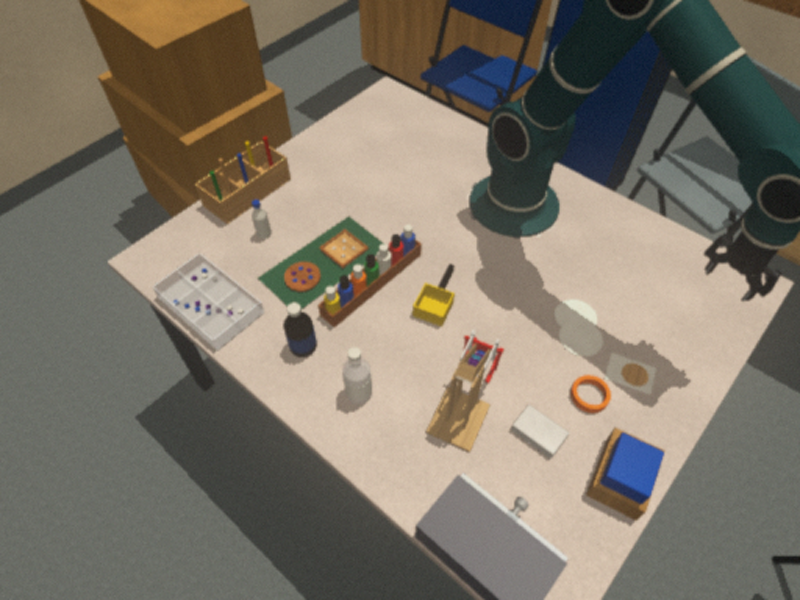

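View pics/t2.png

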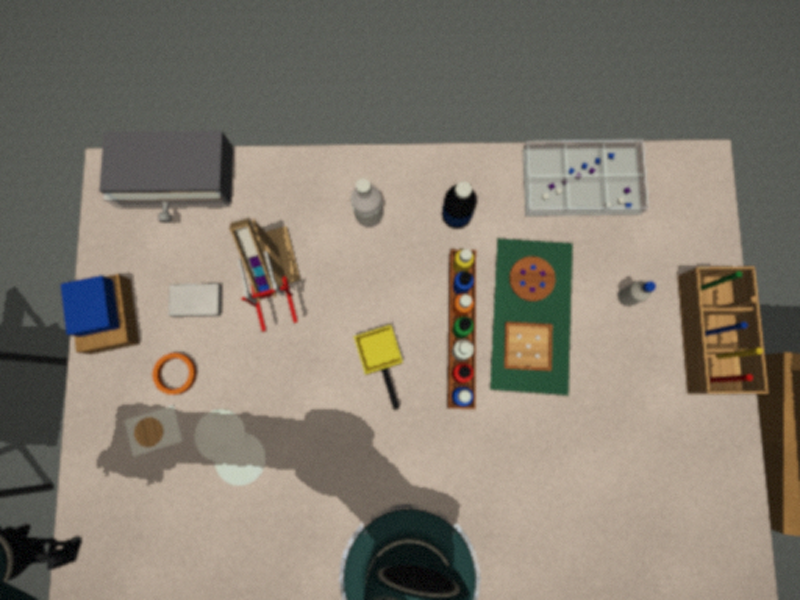

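The top view (800 px wide) shows the dish at (380,350) with its handle end at (396,408). The gate is near (270,300), the rack at x≈462, and the square coaster at (528,346). I'll enlarge it next.

Run:
```python
from h import *
i=cv2.imread("pics/t.png")
a=cv2.resize(i[135:265,140:270],None,fx=4.6,fy=4.6,interpolation=cv2.INTER_CUBIC)
cv2.imwrite("pics/c1.png",a)
h=cv2.cvtColor(i,cv2.COLOR_BGR2HSV)
def blob(m,lo):
    n,l,s,c=cv2.connectedComponentsWithStats(m.astype(np.uint8))
    for k in range(1,n):
        if s[k,4]>lo: 
            p=np.argwhere(l==k)[:,::-1].astype(np.float32); print(s[k],c[k].round(2),cv2.minAreaRect(p))
H,S,V=[h[...,k].astype(int) for k in range(3)]
print('yellow');blob((abs(H-26)<6)&(S>150)&(V>100),60)
print('red');blob(((H<6)|(H>172))&(S>150)&(V>70),8)
print('green');blob((abs(H-70)<25)&(S>100)&(V>30),300)
print('coaster');
m=(abs(H-14)<10)&(S>80)&(V>90); m[:, :318]=0; m[:,360:]=0; blob(m,60)
print(ray("pics/t.png",256,192,0), ray("pics/s.png",256,192,0))
```

```text
yellow
[291 161  12  11  64] [295.67 167.16] ((295.95001220703125, 166.64999389648438), (12.332883834838867, 8.854377746582031), 18.434946060180664)
[227 209  30  30 614] [241.86 223.26] ((241.8853302001953, 223.28443908691406), (25.573963165283203, 24.328786849975586), 73.3007583618164)
red
[179 177  11  29  81] [184.4  189.84] ((183.60299682617188, 191.33261108398438), (29.09153938293457, 5.558892250061035), 76.60750579833984)
[161 185  15   6  45] [168.31 187.69] ((168.05770874023438, 187.78846740722656), (3.9223227500915527, 14.31647777557373), 78.69007110595703)
[163 194   7  18  41] [166.32 202.29] ((166.33018493652344, 202.40567016601562), (17.44478988647461, 2.3351292610168457), 74.05460357666016)
[290 232  13  14 101] [295.68 238.78] ((296.0, 238.5), (13.0, 12.0), 90.0)
[477 239   5   5  22] [479.05 241.27] ((479.0, 241.0), (4.0, 4.0), 90.0)
green
[ 315  154   50   98 2573] [340.71 202.32] ((340.2361145019531, 202.3061981201172), (47.72344970703125, 95.58312225341797), 2.602562189102173)
[ 221  327   82   57 1364] [259.23 351.09] ((261.5, 355.0), (56.0, 81.0), 90.0)
coaster
[326 164  30  29 575] [340.34 177.9 ] ((340.5, 178.00001525878906), (28.991378784179688, 27.577163696289062), 45.0)
[323 206  31  31 882] [337.7  221.07] ((338.0, 221.0), (30.0, 30.0), 90.0)
[0.57937827 0.01526815 0.        ] [ 5.03774736e-01 -2.10276589e-02 -2.22044605e-16]
```

View pics/c1.png

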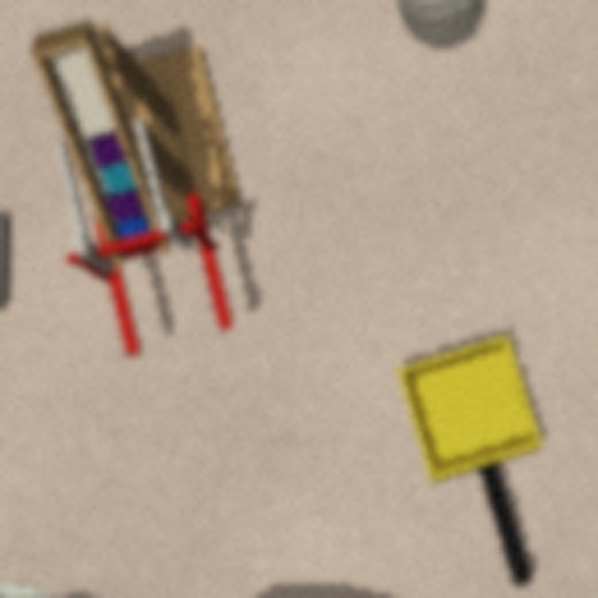

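The crop shows the dish rim corners at about (402,368), (512,333), (542,446) and (434,480). The front ends of the red skids are at (132,352) and (226,326), and the handle end is at (521,580).

Run:
```python
from h import *
f="pics/t.png"
g=lambda x,y,z: ray(f,140+(x+.5)/4.6-.5,135+(y+.5)/4.6-.5,z)
C=[g(*p,.045) for p in [(402,368),(512,333),(542,446),(434,480)]]
c=np.mean(C,0); print('dish',c); ax=(C[0]+C[1]-C[2]-C[3]); ay=C[0]+C[3]-C[1]-C[2]
print([np.linalg.norm(C[k]-C[k-1]) for k in range(4)]); print(np.degrees([np.arctan2(ax[1],ax[0]),np.arctan2(-ay[0],ay[1])]))
he=g(521,578,.043); d=c-he; print('handle',he,np.degrees(np.arctan2(d[1],d[0])),np.linalg.norm(d[:2]))
S=[g(*p,.098) for p in [(132,352),(226,326)]]; s=S[1]-S[0]; a=np.arctan2(s[0],-s[1]); 
print('skids',S,np.linalg.norm(s),np.degrees(a)); m=(S[0]+S[1])/2; x=np.array([np.cos(a),np.sin(a),0]); print('skid ctr',m+.05*x,'lip',m+.065*x)
print('coaster',ray(f,337.7,221.07,.014), 'mat',ray(f,340.4,202.3,.002))
# coaster orientation
i=cv2.imread(f); a=cv2.resize(i[146:258,275:385],None,fx=5,fy=5,interpolation=cv2.INTER_CUBIC); 
j=cv2.imread("pics/s.png"); b=cv2.resize(j[140:255,165:340],None,fx=4.5,fy=4.5,interpolation=cv2.INTER_CUBIC)
cv2.imwrite("pics/c2.png",a)
print('rack',[ray(f,*p,.05) for p in[(287,260),(303.5,260),(303.5,160),(287.5,160)]])
```

```text
dish [0.4686017  0.06097684 0.045     ]
[np.float64(0.08384632289245986), np.float64(0.0833822038511485), np.float64(0.08434897142280424), np.float64(0.08091837480325083)]
[15.23634601 17.0926544 ]
handle [0.34680503 0.02696087 0.043     ] 15.604245449041706 0.12645756938523814
skids [array([0.50413259, 0.29510928, 0.098     ]), array([0.52171482, 0.22996117, 0.098     ])] 0.06747897318858868 15.103205653147631
skid ctr [0.56119661 0.27556315 0.098     ] lip [0.57567848 0.27947153 0.098     ]
coaster [ 0.47474768 -0.26002289  0.014     ] mat [ 0.54023183 -0.27448202  0.002     ]
rack [array([ 0.34697873, -0.08371395,  0.05      ]), array([ 0.34660878, -0.13702509,  0.05      ]), array([ 0.67897273, -0.1464388 ,  0.05      ]), array([ 0.67960585, -0.09251906,  0.05      ])]
```

View pics/c2.png

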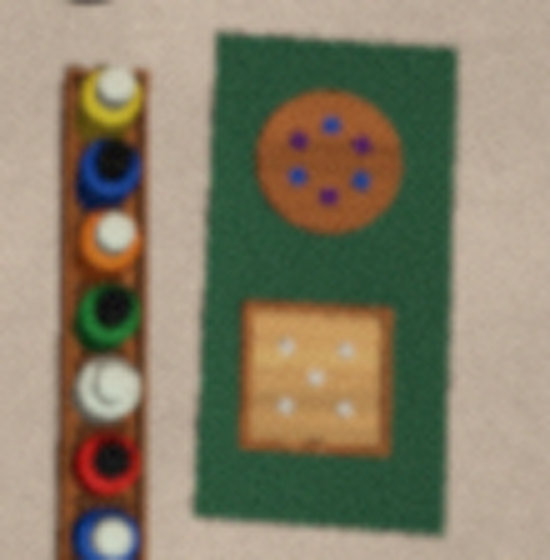

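The square coaster's corners are at about (243,302), (394,307), (391,456) and (240,450) in this crop. I'll work out the coaster angle and the first move.

Add to h.py:
```python
from scipy.spatial.transform import Rotation as Ro
def rot():
    q=arm.get_obs()['tool_rot']; return Ro.from_quat([q[1],q[2],q[3],q[0]]).as_matrix()
def go(x,y,z,yaw):
    """tool shift to put TCP at x,y,z with tool -x (dish +x) at yaw deg"""
    R=rot(); p=arm.get_obs()['eef_pos']; d=R.T@(np.array([x,y,z])-p)
    cur=np.degrees(np.arctan2(-R[1,0],-R[0,0])); t=-np.radians((yaw-cur+180)%360-180)
    print('from',p.round(4),'yaw',cur.round(2),'tilt',np.degrees(np.arccos(-R[2,2])).round(2),'shift',d.round(4),'turn',t.round(4))
```

Run:
```python
from h import *
f="pics/t.png"
g=lambda x,y,z: ray(f,275+(x+.5)/5-.5,146+(y+.5)/5-.5,z)
C=[g(*p,.014) for p in [(243,302),(394,307),(391,456),(240,450)]]
D=[g(*p,.012) for p in [(288,347),(346,350),(345,409),(286,405)]]
for C in(C,D):
    print(np.mean(C,0)); x=C[0]+C[1]-C[2]-C[3]; y=C[0]+C[3]-C[1]-C[2]; print(np.degrees([np.arctan2(x[1],x[0]),np.arctan2(-y[0],y[1])]))
M=[g(*p,.002) for p in[(218,35),(456,48),(443,533),(195,515)]]
x=M[0]+M[1]-M[2]-M[3]; print('mat',np.degrees(np.arctan2(x[1],x[0])))
go(.3655,.0324,.15,15.5)
```

```text
[ 0.47410666 -0.26096361  0.014     ]
[-3.59911995 -2.59805759]
[ 0.47469111 -0.26092255  0.012     ]
[-3.90546533 -3.94685205]
mat -4.607900086054418
from [0.1368 0.6095 0.2307] yaw -12.65 tilt 0.06 shift [-0.3495 -0.5129  0.0813] turn -0.4913
```

The rows are not in the units I measure in: shifts go in units of 100 mm and turns go in units of 0.1 rad. I convert before sending: -0.513 m is -5.13, -0.35 m is -3.5, -0.49 rad is -4.9.

>>> shift_gripper --moves '{"finger_gap":[1,1,1,1,1,1,1,1,1,1,1,1],"sx":[-0.3,-3.5,-3.5,-3.5,-3.5,-3.5,-3.5,-3.5,-3.5,-3.5,-3.5,-3.5],"sy":[-0.4,-5.13,-5.13,-5.13,-5.13,-5.13,-5.13,-5.13,-5.13,-5.13,-5.13,-5.13],"sz":[0.1,0.8,0.8,0.8,0.8,0.8,0.8,0.8,0.8,0.8,0.8,0.8],"turn":[-0.5,-4.9,-4.9,-4.9,-4.9,-4.9,-4.9,-4.9,-4.9,-4.9,-4.9,-4.9]}'

```text
time_s: 1.3
eef_pos: [0.3567, 0.055, 0.1545]
tool_rot: [0.0, -0.134, 0.991, 0.0]
wrist_force: [1.7, 0.6, 0.4]
gripper_width: 0.998
grip_force: 0.0
```

Run:
```python
from h import *
go(.3655,.0324,.15,15.5)
```

```text
from [0.3567 0.055  0.1545] yaw 15.44 tilt 0.05 shift [-0.0025 -0.0241  0.0045] turn -0.0011
```

>>> shift_gripper --moves '{"finger_gap":[1,1],"sx":[0,0],"sy":[0,0],"sz":[0,0],"turn":[0,0]}'

```text
time_s: 1.5
eef_pos: [0.3564, 0.0563, 0.1544]
tool_rot: [-0.0, -0.133, 0.991, -0.0]
wrist_force: [0.1, 0.6, 0.2]
gripper_width: 1.003
grip_force: 0.0
```

Run:
```python
from h import *
go(.3655,.0324,.15,15.5)
save("wrist","pics/w1.png"); i=cv2.imread("pics/w1.png"); cv2.imwrite("pics/w1b.png",cv2.resize(i,(800,600),interpolation=cv2.INTER_CUBIC))
```

```text
from [0.3564 0.0563 0.1544] yaw 15.29 tilt 0.03 shift [-0.0025 -0.0254  0.0044] turn -0.0037
```

View pics/w1b.png

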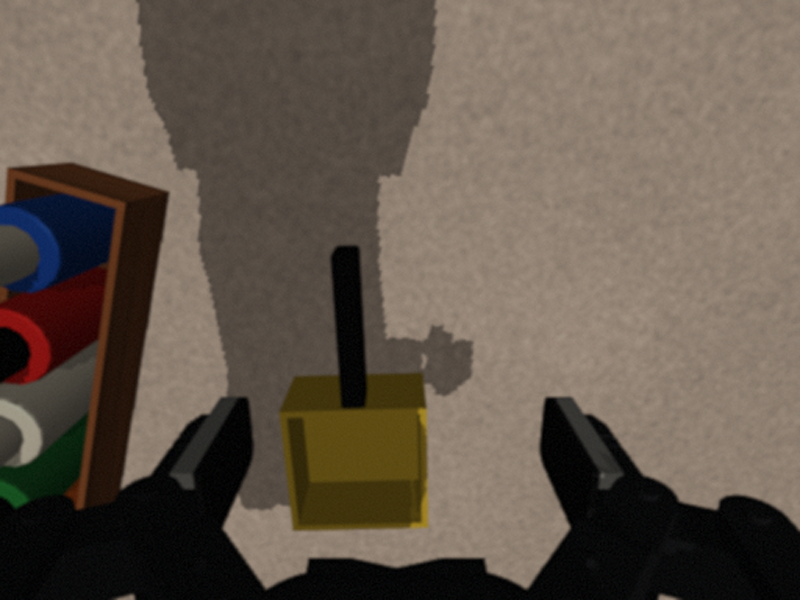

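The wrist view shows the handle's far end at about (346,247) and the dish rim corners at (281,411), (424,406), (428,527) and (293,529), all in 800 px coordinates.

Run:
```python
from h import *
f="pics/w1.png"; g=lambda x,y,z: ray(f,(x+.5)*.64-.5,(y+.5)*.64-.5,z)
C=[g(*p,.045) for p in[(293,529),(428,527),(424,406),(281,411)]]
print(np.mean(C,0),[np.linalg.norm(C[k]-C[k-1]).round(4) for k in range(4)]); x=C[0]+C[1]-C[2]-C[3]; y=C[0]-C[1]+C[3]-C[2]
print(np.degrees([np.arctan2(x[1],x[0]),np.arctan2(-y[0],y[1]),np.arctan2(y[0],-y[1])]))
e=g(346,247,.043); b=g(353,406,.043); print('handle end',e,'base',b,np.degrees(np.arctan2(*(b-e)[1::-1])))
u=(b-e)/np.linalg.norm(b-e); print('grip by end',e+.025*u,'origin by end',e+.132*u)
go(.3655,.0324,.15,15.5)
```

```text
[0.46815331 0.06210948 0.045     ] [np.float64(0.0837), np.float64(0.0842), np.float64(0.0854), np.float64(0.0817)]
[  17.12560425 -163.001752     16.998248  ]
handle end [0.33799765 0.02421468 0.043     ] base [0.42726844 0.04975115 0.043     ] 15.963512614330936
grip by end [0.36203357 0.03109031 0.043     ] origin by end [0.46490734 0.060518   0.043     ]
from [0.3563 0.0571 0.1545] yaw 15.4 tilt 0.02 shift [-0.0023 -0.0263  0.0045] turn -0.0017
```

Run:
```python
from h import *
go(.3642,.0317,.011,16)
```

```text
from [0.3563 0.0571 0.1545] yaw 15.4 tilt 0.02 shift [-0.0009 -0.0266  0.1435] turn -0.0105
```

>>> shift_gripper --moves '{"finger_gap":[1,1,1,1,1],"sx":[-0.02,-0.02,-0.02,-0.02,-0.02],"sy":[-0.27,-0.27,-0.27,-0.27,-0.27],"sz":[0.2,0.5,0.7,0.7,0.7],"turn":[-0.1,-0.1,-0.1,-0.1,-0.1]}'

```text
time_s: 2.05
eef_pos: [0.3654, 0.0321, 0.0849]
tool_rot: [-0.0, -0.14, 0.99, -0.0]
wrist_force: [1.2, -0.7, 0.2]
gripper_width: 0.997
grip_force: 0.0
```

Run:
```python
from h import *
go(.3642,.0317,.011,16)
```

```text
from [0.3654 0.0321 0.0849] yaw 16.07 tilt 0.04 shift [ 0.0013 -0.0001  0.0739] turn 0.0013
```

Aligned. Next: descend and grip.

To row units: 0.074 m is 0.74, 0.06 m is 0.6.

>>> shift_gripper --moves '{"finger_gap":[1,1,1,1,0,0,0,0,0,0,0,0],"sx":[0.01,0.01,0.01,0.01,0.01,0.01,0.01,0.01,0.01,0.01,0.01,0.01],"sy":[0,0,0,0,0,0,0,0,0,0,0,0],"sz":[0.3,0.6,0.74,0.74,0.74,0.74,0.74,0.74,0.74,0.74,0.74,0.74],"turn":[0,0,0,0,0,0,0,0,0,0,0,0]}' --grip_n 100

```text
time_s: 3.25
eef_pos: [0.3647, 0.0312, 0.0107]
tool_rot: [0.0, -0.139, 0.99, 0.0]
wrist_force: [-1.8, 0.4, 7.2]
gripper_width: 0.152
grip_force: 97.8
```

To row units: -0.02 m is -0.2, -0.01 m is -0.1.

>>> shift_gripper --moves '{"finger_gap":[0,0,0,0,0,0],"sx":[0,0,0,0,0,0],"sy":[0,0,0,0,0,0],"sz":[0,0,-0.1,-0.2,-0.2,-0.2],"turn":[0,0,0,0,0,0]}'

```text
time_s: 3.85
eef_pos: [0.3649, 0.0314, 0.0309]
tool_rot: [0.001, -0.139, 0.99, 0.0]
wrist_force: [-0.5, -0.1, -0.8]
gripper_width: 0.148
grip_force: 97.5
```

Run:
```python
from h import *
save("wrist","pics/w2.png"); i=cv2.imread("pics/w2.png"); cv2.imwrite("pics/w2b.png",cv2.resize(i,(800,600),interpolation=cv2.INTER_CUBIC))
save("scene","pics/s3.png");save("top","pics/t3.png");go(0,0,0,0)
```

```text
from [0.3645 0.0312 0.0304] yaw 16.0 tilt 0.01 shift [0.359  0.0705 0.0305] turn 0.2793
```

View pics/w2b.png

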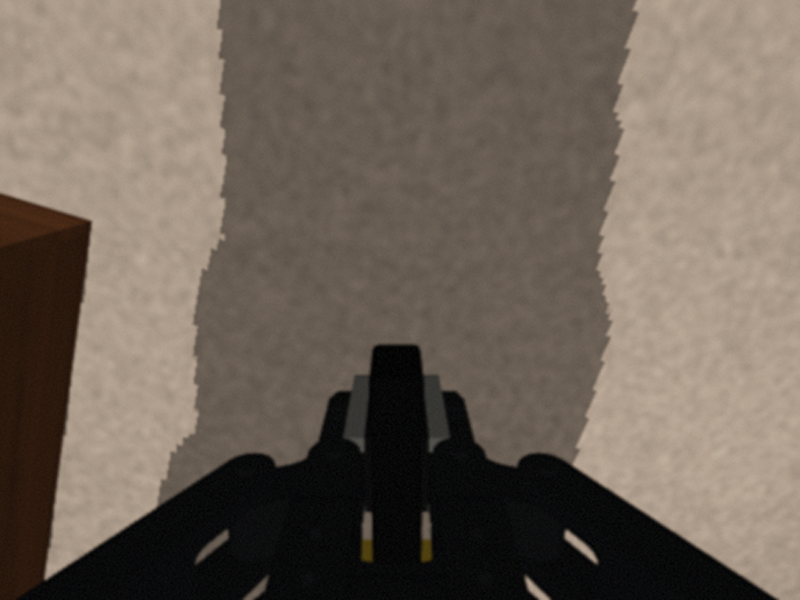

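The handle sits straight between the pads, with its end at (397,346).

Run:
```python
from h import *
p=np.array([.3647,.0313,.0306]); u=np.array([np.cos(np.radians(16)),np.sin(np.radians(16)),0])
e=ray("pics/w2.png",397.5*.64-.5,346*.64-.5,.0627); o=e+.132*u; print('end',e,'origin',o,'dist tcp->origin',(o-p)@u)
i=cv2.imread("pics/t3.png")
def c(f):
    h=cv2.cvtColor(cv2.imread(f),cv2.COLOR_BGR2HSV).astype(int); m=(abs(h[...,0]-26)<7)&(h[...,1]>120)&(h[...,2]>50); m[:200]=0; m[:,:200]=0; m[:,280:]=0
    q=np.argwhere(m); print(len(q)); return q.mean(0)[::-1]
a=c("pics/t3.png"); print(a,ray("pics/t3.png",*a,.0627)); a=c("pics/t.png"); print(a,ray("pics/t.png",*a,.043))
j=cv2.imread("pics/s3.png")
A=cv2.resize(j[190:260,250:350],(800,560),interpolation=cv2.INTER_CUBIC); cv2.imwrite("pics/c4.png",A)
```

```text
end [0.33287974 0.02242529 0.0627    ] origin [0.45976628 0.05880942 0.0627    ] dist tcp->origin 0.09896620069734753
628
[242.12738854 221.67515924] [0.4713625  0.06077669 0.0627    ]
661
[241.77004539 223.19213313] [0.4680248  0.06289579 0.043     ]
```

View pics/c4.png

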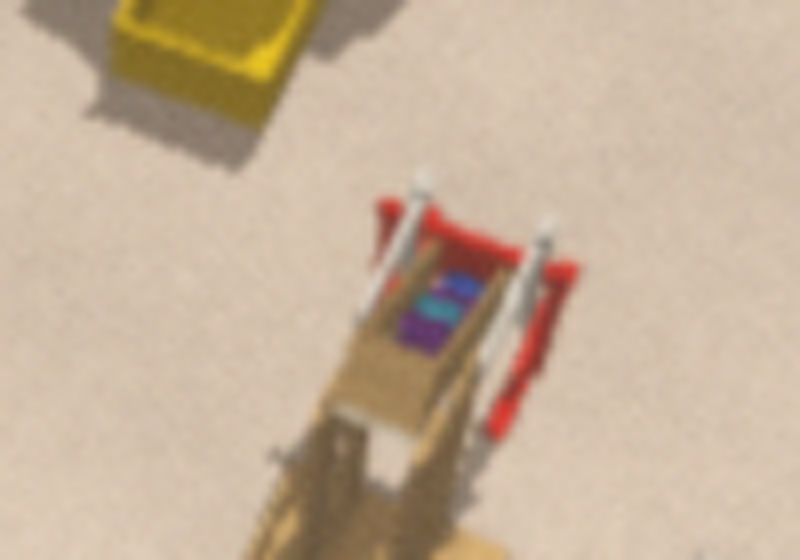

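The scene crop shows the four chunks in the chute. The rear end of the near red skid is at about (497,432), and the red crossbar runs from (385,205) to (575,272). I'll check the skid pose against that.

Run:
```python
from h import *
g=lambda x,y,z: ray("pics/t.png",140+(x+.5)/4.6-.5,135+(y+.5)/4.6-.5,z)
for a,b in[((112,270),(132,352)),((207,245),(226,326))]:
    d=g(*a,.1)-g(*b,.1); print(np.degrees(np.arctan2(d[1],d[0])),np.linalg.norm(d))
for yaw in(14,15,16):
    u=np.array([np.cos(np.radians(yaw)),np.sin(np.radians(yaw)),0]);v=np.array([-u[1],u[0],0]);s=np.array([.5612,.2756,0])
    for sg in(1,-1):
        for z in(.09,.1): print(yaw,sg,z,'scene front',(proj("pics/s3.png",s-.05*u+sg*.0335*v+[0,0,z])-[250,190])*8+3.5,'back',(proj("pics/s3.png",s+.05*u+sg*.0335*v+[0,0,z])-[250,190])*8+3.5)
```

```text
15.198151666022053 0.05985894915089707
14.195430870495983 0.05907187481834098
14 1 0.09 scene front [571.29568298 269.63237645] back [489.45242531 442.02262803]
14 1 0.1 scene front [574.3671277 258.2196994] back [492.14317525 431.2177107 ]
14 -1 0.09 scene front [436.17407251 213.76558986] back [350.27611682 381.59332354]
14 -1 0.1 scene front [438.41830229 202.18279958] back [352.08849831 370.57559703]
15 1 0.09 scene front [569.95642244 267.9337837 ] back [491.78360417 441.75531853]
15 1 0.1 scene front [573.0187549  256.51564044] back [494.48850415 430.94927913]
15 -1 0.09 scene front [433.9580956  214.00914311] back [351.55963672 383.38031675]
15 -1 0.1 scene front [436.1895429  202.42724463] back [353.38051203 372.36889087]
16 1 0.09 scene front [568.5857869  266.25367011] back [494.10526875 441.45150892]
16 1 0.1 scene front [571.63884112 254.83013062] back [496.82423701 430.64421198]
16 -1 0.09 scene front [431.75026547 214.2856589 ] back [352.8783117 385.1507178]
16 -1 0.1 scene front [433.96899365 202.70475447] back [354.70789314 374.14554009]
```

Skid centre ≈ (0.561,0.276) at yaw 15°, and both views agree. Next: move the dish under the chute, staying low.

Run:
```python
from h import *
go(.458,.248,.031,15)
```

```text
from [0.3645 0.0312 0.0304] yaw 16.0 tilt 0.01 shift [-0.1496  0.1826 -0.0007] turn 0.0175
```

>>> shift_gripper --moves '{"finger_gap":[0,0,0,0,0,0,0,0,0,0,0,0],"sx":[-0.1,-0.3,-0.5,-0.7,-0.9,-1.1,-1.3,-1.42,-1.5,-1.5,-1.5,-1.5],"sy":[0.2,0.5,0.8,1.1,1.4,1.65,1.78,1.82,1.83,1.83,1.83,1.83],"sz":[0,0,0,0,0,0,0,0,0,0,0,0],"turn":[0,0,0,0,0.17,0.17,0.17,0.17,0.17,0.17,0.17,0.17]}' --grip_n 100

```text
time_s: 5.2
eef_pos: [0.4579, 0.2478, 0.0304]
tool_rot: [-0.0, -0.13, 0.991, -0.0]
wrist_force: [-0.2, -0.3, -0.7]
gripper_width: 0.146
grip_force: 97.5
```

Run:
```python
from h import *
go(.458,.248,.094,15)
save("wrist","pics/w5.png")
save("top","pics/t5.png");save("scene","pics/s5.png")
a=cv2.resize(cv2.imread("pics/t5.png")[150:240,140:240],(400,360),interpolation=cv2.INTER_CUBIC)
b=cv2.resize(cv2.imread("pics/s5.png")[190:280,240:340],(400,360),interpolation=cv2.INTER_CUBIC)
cv2.imwrite("pics/c5.png",np.hstack([a,b]))
```

```text
from [0.4579 0.2478 0.0304] yaw 14.99 tilt 0.03 shift [-0.0001  0.0002 -0.0636] turn -0.0002
```

View pics/c5.png

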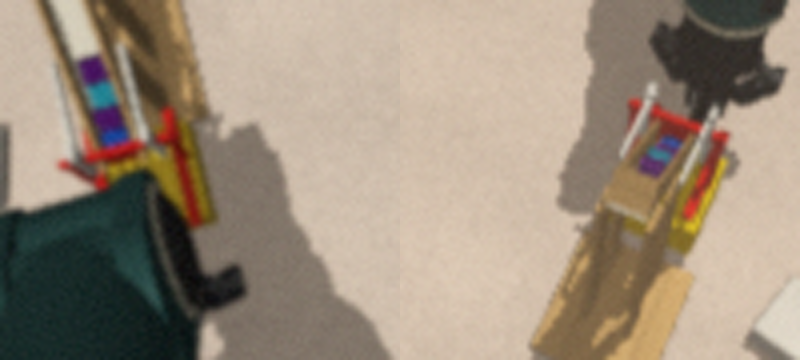

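The dish is under the skids, with the yellow rim around both red bars in each view. Next: raise it.

>>> shift_gripper --moves '{"finger_gap":[0,0,0,0,0,0,0,0,0,0,0,0],"sx":[0,0,0,0,0,0,0,0,0,0,0,0],"sy":[0,0,0,0,0,0,0,0,0,0,0,0],"sz":[-0.1,-0.2,-0.25,-0.3,-0.36,-0.42,-0.48,-0.54,-0.6,-0.65,-0.65,-0.65],"turn":[0,0,0,0,0,0,0,0,0,0,0,0]}'

```text
time_s: 6.55
eef_pos: [0.4584, 0.2484, 0.0956]
tool_rot: [0.0, -0.131, 0.991, 0.0]
wrist_force: [0.0, 0.8, -2.6]
gripper_width: 0.144
grip_force: 97.7
```

>>> shift_gripper --moves '{"finger_gap":[0,0,0,0,0,0,0,0,0,0],"sx":[0,0,0,0,0,0,0,0,0,0],"sy":[0,0,0,0,0,0,0,0,0,0],"sz":[0,0,0,0,0,0,0,0,0,0],"turn":[0,0,0,0,0,0,0,0,0,0]}'

```text
time_s: 7.55
eef_pos: [0.4584, 0.2484, 0.0955]
tool_rot: [-0.0, -0.131, 0.991, -0.0]
wrist_force: [-0.2, 0.2, -3.0]
gripper_width: 0.147
grip_force: 97.7
```

Run:
```python
from h import *
go(.458,.248,.094,15)
save("top","pics/t6.png");save("scene","pics/s6.png")
a=cv2.resize(cv2.imread("pics/t6.png")[150:240,140:240],(400,360),interpolation=cv2.INTER_CUBIC)
b=cv2.resize(cv2.imread("pics/s6.png")[190:280,240:340],(400,360),interpolation=cv2.INTER_CUBIC)
cv2.imwrite("pics/c6.png",np.hstack([a,b]))
```

```text
from [0.4584 0.2484 0.0955] yaw 15.02 tilt 0.01 shift [ 0.0005 -0.0003  0.0015] turn 0.0004
```

View pics/c6.png

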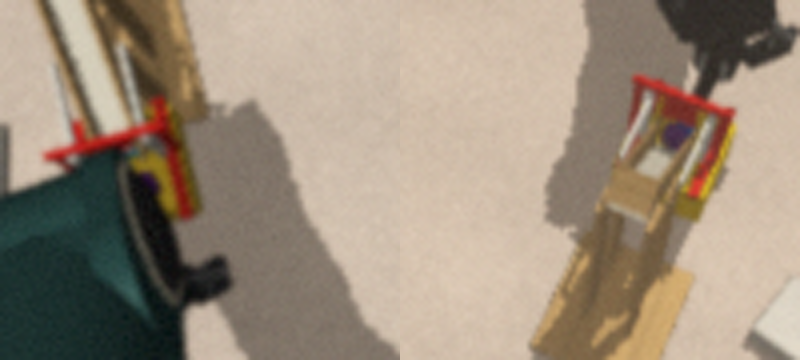

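The chute is empty and chunks are visible in the dish (purple at about (678,135)). Next: lower, then back out.

>>> shift_gripper --moves '{"finger_gap":[0,0,0,0,0,0,0,0,0,0],"sx":[0,0,0,0,0,0,0,0,0,0],"sy":[0,0,0,0,0,0,0,0,0,0],"sz":[0.06,0.14,0.22,0.3,0.38,0.46,0.54,0.6,0.63,0.63],"turn":[0,0,0,0,0,0,0,0,0,0]}'

```text
time_s: 8.65
eef_pos: [0.4583, 0.2483, 0.0322]
tool_rot: [-0.0, -0.131, 0.991, -0.0]
wrist_force: [0.4, 0.7, -1.2]
gripper_width: 0.148
grip_force: 97.9
```

>>> shift_gripper --moves '{"finger_gap":[0,0,0,0,0,0,0,0,0,0,0,0],"sx":[0.05,0.15,0.3,0.45,0.6,0.75,0.9,1.05,1.15,1.2,1.2,1.2],"sy":[0,-0.05,-0.15,-0.3,-0.5,-0.7,-0.9,-1.1,-1.25,-1.35,-1.4,-1.4],"sz":[0,0,0,0,0,0,0,0,0,0,0,0],"turn":[0,0,0,0,0,0,0,0,0,0,0,0]}'

```text
time_s: 9.85
eef_pos: [0.3792, 0.082, 0.0327]
tool_rot: [0.0, -0.13, 0.991, 0.0]
wrist_force: [-0.2, -1.1, -1.9]
gripper_width: 0.147
grip_force: 98.0
```

Run:
```python
from h import *
go(.38,.07,.2,5)
save("top","pics/t7.png");save("scene","pics/s7.png")
a=cv2.resize(cv2.imread("pics/t7.png")[160:260,170:270],(400,400),interpolation=cv2.INTER_CUBIC)
b=cv2.resize(cv2.imread("pics/s7.png")[170:270,240:340],(400,400),interpolation=cv2.INTER_CUBIC)
cv2.imwrite("pics/c7.png",np.hstack([a,b]))
```

```text
from [0.3792 0.082  0.0327] yaw 14.99 tilt 0.04 shift [ 0.0022 -0.0118 -0.1673] turn 0.1743
```

View pics/c7.png

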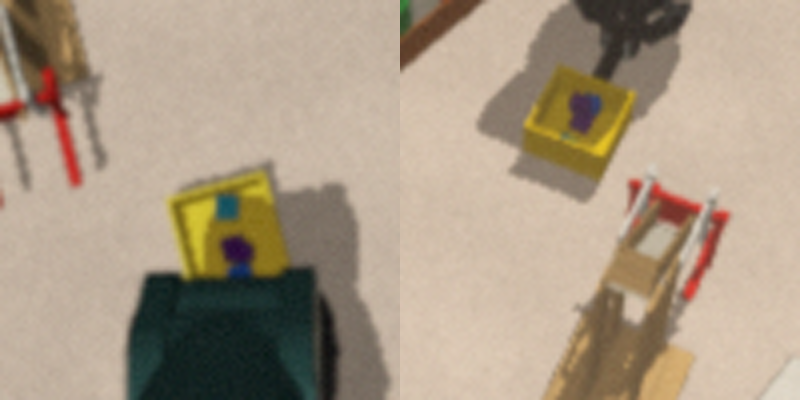

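Teal, purple and blue chunks show in the dish and none on the table. I've used all 10 views, so I'll refine the coaster and dish poses by fitting their silhouettes in both cameras.

Create fit.py:
```python
from h import *
from scipy.optimize import minimize
S=8
def mask(f,hsv,box):
    h=cv2.cvtColor(cv2.imread(f),cv2.COLOR_BGR2HSV); m=cv2.inRange(h,hsv[0],hsv[1]); k=np.zeros_like(m); x0,y0,x1,y1=box; k[y0:y1,x0:x1]=m[y0:y1,x0:x1]
    n,l,s,_=cv2.connectedComponentsWithStats(k); b=1+s[1:,4].argmax(); p=np.argwhere(l==b)[:,::-1].astype(np.int32)
    o=np.zeros_like(m); cv2.fillConvexPoly(o,cv2.convexHull(p),1); return o.astype(float)
def fit(fs,ms,w,z0,z1,x0,fixyaw=None):
    def model(f,q):
        a=q[2] if fixyaw is None else fixyaw; c,s=np.cos(a),np.sin(a)
        P=[proj(f,(q[0]+c*i-s*j,q[1]+s*i+c*j,z)) for i in(-w,w) for j in(-w,w) for z in(z0,z1)]
        h=cv2.convexHull(((np.array(P)+.5)*S*16).astype(np.int32)); o=np.zeros((384*S,512*S),np.uint8); cv2.fillConvexPoly(o,h,255,cv2.LINE_8,4)
        return cv2.resize(o,(512,384),interpolation=cv2.INTER_AREA)/255
    def cost(q): return sum(abs(model(f,q)-m).sum() for f,m in zip(fs,ms))
    x0=np.array(x0,float); sim=np.vstack([x0]+[x0+d for d in np.diag([.006,.006,.06])[:len(x0)]])
    r=minimize(cost,x0,method='Nelder-Mead',options=dict(initial_simplex=sim,xatol=1e-4,fatol=.05,maxiter=120)); return r.x,r.fun
```

Run:
```python
from fit import *
t,s="pics/t.png","pics/s.png"
W=((4,70,60),(24,255,255)); Y=((19,110,40),(34,255,255))
mt,ms=mask(t,W,(318,200,360,245)),mask(s,W,(202,140,238,174)); print(mt.sum(),ms.sum())
for a in(([t],[mt]),([s],[ms]),([t,s],[mt,ms])): print('coaster',fit(*a,.05,.002,.014,(.4744,-.261,-.058)))
dt,ds=mask(t,Y,(215,200,270,250)),mask(s,Y,(260,180,295,210)); print(dt.sum(),ds.sum())
u=np.array([np.cos(.2793),np.sin(.2793)])
for a in(([t],[dt]),([s],[ds]),([t,s],[dt,ds])):
    q,c=fit(*a,.042,0,.045,(.468,.0615,.27)); print('dish',q,c,'offset',(q[:2]-[.3647,.0313])@u,(q[:2]-[.3647,.0313])@[-u[1],u[0]])
s7="pics/s7.png"; d7=mask(s7,Y,(265,180,305,220)); u=np.array([np.cos(.2617),np.sin(.2617)])
q,c=fit([s7],[d7],.042,.022,.067,(.483,.11),.2617); print('dish7',q,c,(q-[.3792,.082])@u,(q-[.3792,.082])@[-u[1],u[0]],d7.sum())
```

```text
938.0 457.0
coaster (array([ 0.47575091, -0.26132478, -0.05011108]), np.float64(37.160784313725486))
coaster (array([ 0.4740737 , -0.26329946, -0.05850358]), np.float64(27.02745098039216))
coaster (array([ 0.47550727, -0.26194961, -0.05693725]), np.float64(71.19999999999999))
714.0 536.0
dish [0.46911692 0.06312777 0.29110005] 49.48627450980393 offset 0.10914499398345774 0.0018084489593070928
dish [0.46749092 0.06157794 0.26899117] 33.705882352941174 offset 0.10715474564257522 0.0007669312424624548
dish [0.46878527 0.06251495 0.286882  ] 87.00392156862745 offset 0.10865725380289461 0.001310808692238031Traceback (most recent call last):
  File "<stdin>", line 11, in <module>
  File "fit.py", line 15, in fit
    x0=np.array(x0,float); sim=np.vstack([x0]+[x0+d for d in np.diag([.006,.006,.06])[:len(x0)]])
                                               ~~^~
ValueError: operands could not be broadcast together with shapes (2,) (3,)
```

To row units: -0.14 m is -1.4, -0.09 m is -0.9.

>>> shift_gripper --moves '{"finger_gap":[0,0,0,0,0,0,0,0,0,0],"sx":[0,0,0,0,0,0,0,0,0,0],"sy":[0,0,0,0,0,0,0,0,0,0],"sz":[-0.1,-0.3,-0.5,-0.7,-0.9,-1.1,-1.3,-1.4,-1.45,-1.45],"turn":[0,0,0,0,0,0,0,0,0,0]}'

```text
time_s: 10.95
eef_pos: [0.3788, 0.0824, 0.1777]
tool_rot: [0.0, -0.131, 0.991, 0.0]
wrist_force: [-0.5, -0.3, -1.8]
gripper_width: 0.144
grip_force: 98.0
```

Run:
```python
from h import *
go(.3674,-.2565,.177,-3.3)
```

```text
from [0.3788 0.0824 0.1777] yaw 15.04 tilt 0.03 shift [ 0.099  -0.3243  0.0006] turn 0.3201
```

To row units: -0.03 m is -0.3, -0.01 m is -0.1, 0.03 rad is 0.3.

>>> shift_gripper --moves '{"finger_gap":[0,0,0,0,0,0,0,0,0,0,0,0],"sx":[0.03,0.09,0.18,0.27,0.37,0.46,0.55,0.64,0.73,0.81,0.87,0.91],"sy":[-0.1,-0.3,-0.6,-0.9,-1.2,-1.5,-1.8,-2.1,-2.4,-2.65,-2.85,-3],"sz":[0,0,0,0,0,0,0,0,0,0,0,0],"turn":[0.1,0.3,0.6,0.9,1.2,1.5,1.8,2.1,2.4,2.65,2.85,3]}'

```text
time_s: 12.15
eef_pos: [0.3668, -0.234, 0.1771]
tool_rot: [-0.001, 0.021, 1.0, -0.0]
wrist_force: [0.2, 1.0, -1.4]
gripper_width: 0.145
grip_force: 98.0
```

>>> shift_gripper --moves '{"finger_gap":[0,0,0],"sx":[0,0,0],"sy":[0,0,0],"sz":[0,0,0],"turn":[0,0,0]}'

```text
time_s: 12.45
eef_pos: [0.3681, -0.2311, 0.1773]
tool_rot: [-0.0, 0.019, 1.0, 0.0]
wrist_force: [0.3, 0.1, -1.5]
gripper_width: 0.151
grip_force: 98.0
```

Run:
```python
from h import *
go(.3674,-.2565,.0397,-3.3)
```

```text
from [ 0.3681 -0.2311  0.1773] yaw -2.17 tilt 0.04 shift [-0.0004 -0.0255  0.1376] turn 0.0197
```

Next: align, descend to about 30 mm above the final height, and measure there.

To row units: 0.107 m is 1.07, 0.1 m is 1, 0.02 rad is 0.2.

>>> shift_gripper --moves '{"finger_gap":[0,0,0,0,0,0,0,0,0,0,0],"sx":[0,0,0,0,0,0,0,0,0,0,0],"sy":[-0.1,-0.2,-0.25,-0.25,-0.25,-0.25,-0.25,-0.25,-0.25,-0.25,-0.25],"sz":[0,0,0.1,0.3,0.5,0.7,0.9,1,1.07,1.07,1.07],"turn":[0.1,0.2,0.2,0.2,0.2,0.2,0.2,0.2,0.2,0.2,0.2]}'

```text
time_s: 13.55
eef_pos: [0.368, -0.2565, 0.0711]
tool_rot: [0.0, 0.029, 1.0, -0.0]
wrist_force: [-0.4, -0.5, -0.9]
gripper_width: 0.15
grip_force: 97.9
```

```bash
sed -i 's/for d in np.diag(\[.006,.006,.06\])\[:len(x0)\]/for d in np.diag([.006,.006,.06][:len(x0)])/' fit.py
```

Run:
```python
from fit import *
go(.3674,-.2565,.0397,-3.3)
save("top","pics/t9.png");save("scene","pics/s9.png")
p=arm.get_obs()['eef_pos']; R=rot(); yaw=np.arctan2(-R[1,0],-R[0,0]); u=np.array([np.cos(yaw),np.sin(yaw)])
Y=((19,110,40),(34,255,255)); z=p[2]-.0107
for f,b in(("pics/s9.png",(190,120,260,190)),("pics/t9.png",(305,190,375,250))):
    m=mask(f,Y,b); q,c=fit([f],[m],.042,z,z+.045,(.475,-.262),yaw); d=q-p[:2]; print(f,m.sum(),q,c,'off',d@u,d@[-u[1],u[0]])
```

```text
from [ 0.368  -0.2565  0.0711] yaw -3.32 tilt 0.05 shift [0.0006 0.     0.0314] turn -0.0004
pics/s9.png 498.0 [ 0.47666267 -0.25865772] 28.580392156862743 off 0.1084828794157456 0.004013446020144204
pics/t9.png 891.0 [ 0.47846831 -0.25815171] 109.71372549019608 off 0.11025633079452736 0.00462276373141852
```

Run:
```python
from fit import *
p=arm.get_obs()['eef_pos']; R=rot(); yaw=np.arctan2(-R[1,0],-R[0,0]); u=np.array([np.cos(yaw),np.sin(yaw)])
z=p[2]-.0107
for f,b in(("pics/s9.png",(190,120,260,190)),("pics/t9.png",(305,190,375,250))):
  for lo in((22,110,40),(23,140,60),(24,160,60)):
    m=mask(f,(lo,(34,255,255)),b); q,c=fit([f],[m],.042,z,z+.045,(.475,-.262),yaw); d=q-p[:2]; print(f,lo,m.sum(),cv2.boundingRect(m.astype(np.uint8)),q.round(4),round(c,1),'off',(d@u).round(4),(d@[-u[1],u[0]]).round(4))
  print('pred box',np.array([proj(f,(p[0]+.107*u[0]+i,p[1]+.107*u[1]+j,k)) for i in(-.042,.042) for j in(-.042,.042) for k in(z,z+.045)]).round(0).tolist())
i=cv2.cvtColor(cv2.imread("pics/t9.png"),cv2.COLOR_BGR2HSV); print(i[222,318:372].tolist())
```

```text
pics/s9.png (22, 110, 40) 477.0 (205, 135, 28, 26) [ 0.475  -0.2606] 25.9 off 0.1069 0.002
pics/s9.png (23, 140, 60) 400.0 (205, 136, 27, 24) [ 0.4766 -0.2647] 79.1 off 0.1088 -0.0021
pics/s9.png (24, 160, 60) 3.0 (215, 152, 3, 1) [-0.2911 -1.7751] 3.0 off -0.5705 -1.5542
pred box [[218.0, 141.0], [218.0, 134.0], [232.0, 150.0], [232.0, 143.0], [205.0, 151.0], [204.0, 144.0], [219.0, 161.0], [218.0, 154.0]]
pics/t9.png (22, 110, 40) 846.0 (328, 204, 31, 30) [ 0.4785 -0.2604] 68.3 off 0.1104 0.0023
pics/t9.png (23, 140, 60) 806.0 (328, 204, 30, 29) [ 0.4786 -0.2612] 56.1 off 0.1105 0.0016
pics/t9.png (24, 160, 60) 719.0 (329, 205, 29, 27) [ 0.4785 -0.2619] 96.4 off 0.1105 0.0008
pred box [[355.0, 233.0], [359.0, 232.0], [329.0, 233.0], [332.0, 232.0], [354.0, 207.0], [357.0, 205.0], [328.0, 207.0], [330.0, 205.0]]
[[68, 114, 56], [74, 120, 53], [69, 118, 52], [66, 101, 53], [41, 93, 55], [14, 147, 73], [13, 157, 101], [14, 159, 114], [16, 140, 124], [17, 143, 114], [20, 168, 94], [23, 201, 85], [24, 199, 105], [23, 199, 136], [23, 204, 144], [24, 208, 140], [23, 203, 143], [23, 204, 144], [24, 205, 142], [24, 208, 136], [21, 183, 113], [4, 90, 62], [142, 167, 58], [140, 194, 54], [141, 228, 48], [142, 199, 59], [141, 185, 58], [147, 125, 63], [168, 95, 70], [10, 112, 82], [19, 159, 101], [23, 198, 129], [24, 201, 141], [24, 204, 140], [24, 205, 128], [24, 193, 107], [24, 216, 84], [23, 200, 93], [24, 196, 112], [24, 178, 109], [37, 119, 62], [73, 118, 56], [70, 116, 66], [73, 128, 74], [71, 122, 86], [68, 96, 93], [45, 50, 113], [18, 44, 162], [16, 43, 191], [15, 45, 198], [16, 47, 191], [16, 47, 179], [16, 49, 155], [14, 43, 120]]
```

Tightening the hue range brings the dish within about 2 mm of prediction. Next: final descent with a small correction.

The rows are not in the units I measure in: shifts go in units of 100 mm and turns go in units of 0.1 rad. I convert before sending: 0.031 m is 0.31, 0.03 m is 0.3.

>>> shift_gripper --moves '{"finger_gap":[0,0,0,0,0,0,0,0,0,0,0],"sx":[0.01,0.01,0.01,0.01,0.01,0.01,0.01,0.01,0.01,0.01,0.01],"sy":[-0.005,-0.005,-0.005,-0.005,-0.005,-0.005,-0.005,-0.005,-0.005,-0.005,-0.005],"sz":[0.05,0.13,0.2,0.26,0.3,0.31,0.31,0.31,0.31,0.31,0.31],"turn":[0,0,0,0,0,0,0,0,0,0,0]}'

```text
time_s: 14.75
eef_pos: [0.3668, -0.2567, 0.0397]
tool_rot: [0.0, 0.029, 1.0, -0.0]
wrist_force: [-0.1, 0.6, -0.3]
gripper_width: 0.145
grip_force: 97.9
```

Run:
```python
from fit import *
go(.3666,-.2568,.0397,-3.3)
save("top","pics/t10.png");save("scene","pics/s10.png")
p=arm.get_obs()['eef_pos']; R=rot(); yaw=np.arctan2(-R[1,0],-R[0,0]); u=np.array([np.cos(yaw),np.sin(yaw)]); z=p[2]-.0107
for f,b in(("pics/s10.png",(190,120,260,190)),("pics/t10.png",(305,190,375,250))):
    m=mask(f,((22,120,45),(34,255,255)),b); d=fit([f],[m],.042,z,z+.045,(.475,-.262),yaw)
    print(f,m.sum(),cv2.boundingRect(m.astype(np.uint8)),d); h=cv2.cvtColor(cv2.imread(f),cv2.COLOR_BGR2HSV)
    k=(m>0); print('teal',(k&(abs(h[...,0].astype(int)-92)<12)&(h[...,1]>70)).sum(),'blue',(k&(abs(h[...,0].astype(int)-114)<9)&(h[...,1]>90)).sum(),'purple',(k&(abs(h[...,0].astype(int)-140)<12)&(h[...,1]>90)).sum())
# square coaster moved? green mat border around; other scene changes
a,b=[cv2.GaussianBlur(cv2.imread(x),(5,5),0).astype(int) for x in("pics/t.png","pics/t10.png")]
print(arm.get_obs()['dq'].round(4),arm.get_obs()['time_s'])
```

```text
from [ 0.3668 -0.2567  0.0397] yaw -3.31 tilt 0.02 shift [ 0.0001 -0.0001 -0.    ] turn -0.0002
pics/s10.png 456.0 (206, 140, 27, 25) (array([ 0.47335313, -0.26211923]), np.float64(24.180392156862748))
teal 0 blue 9 purple 7
pics/t10.png 779.0 (327, 206, 29, 29) (array([ 0.47647921, -0.26232205]), np.float64(50.15294117647059))
teal 24 blue 14 purple 26
[-0.0005  0.0014  0.0006 -0.0002 -0.0006  0.0002  0.0015] 14.85
```

Run:
```python
from h import *
for f in("pics/t.png","pics/t7.png","pics/t9.png","pics/t10.png","pics/s.png","pics/s7.png","pics/s9.png","pics/s10.png"):
    h=cv2.cvtColor(cv2.imread(f),cv2.COLOR_BGR2HSV).astype(int); m=((abs(h[...,0]-139)<14)&(h[...,1]>80)&(h[...,2]>25)).astype(np.uint8)
    n,l,s,c=cv2.connectedComponentsWithStats(m); print(f,[(s[k,4],c[k].round(0).tolist()) for k in range(1,n) if s[k,4]>5])
```

```text
pics/t.png [(np.int32(6), [401.0, 122.0]), (np.int32(31), [163.0, 167.0]), (np.int32(33), [166.0, 179.0])]
pics/t7.png [(np.int32(6), [401.0, 122.0]), (np.int32(26), [229.0, 222.0])]
pics/t9.png [(np.int32(6), [401.0, 122.0]), (np.int32(32), [343.0, 223.0])]
pics/t10.png [(np.int32(6), [401.0, 122.0]), (np.int32(26), [341.0, 224.0])]
pics/s.png [(np.int32(16), [303.0, 231.0])]
pics/s7.png [(np.int32(6), [286.0, 195.0])]
pics/s9.png [(np.int32(7), [221.0, 147.0])]
pics/s10.png [(np.int32(6), [221.0, 152.0])]
```

Only one purple patch is visible, so I'll map the dish pixels to find the second purple chunk and check the chute.

Run:
```python
from h import *
def show(f,x0,y0,x1,y1):
    h=cv2.cvtColor(cv2.imread(f),cv2.COLOR_BGR2HSV).astype(int); print(f)
    for r in h[y0:y1,x0:x1]:
        print(''.join('#' if v<30 else '.' if s<70 else 'y' if 18<=a<36 else 't' if 80<a<104 else 'b' if 104<=a<126 else 'p' if 126<=a<160 else 'g' if 36<=a<=80 else 'r' for a,s,v in r))
show("pics/t10.png",325,202,360,238); show("pics/s9.png",203,133,235,162); show("pics/t10.png",145,138,190,202); show("pics/s7.png",270,185,300,216)
```

```text
pics/t10.png
ggggggggggggggggggggggggggggggggggg
ggggggggggggggggggggggggggggggggggg
ggggggggggggggggggggggggggggggggggg
gyggggggggggggggggggggggggggggggggg
rryyyyyyyyyyyyyyyyggggggggggggggggg
rryyyyyyyyyyyyyyyyyyyyyyyyyyyyggggg
rryyyyyyyyyyyyyyyyyyyyyyyyyyyyygggg
rryyyyyyyyyyyyyyyyyyyyyyyyyyyyygggg
rryyyyyyyyyyyy.tg.yyyyyyyyyyyyygggg
rryyyyyyyyyyyytttttgyyyyyyyyyyygggg
rryyyyyyyyyyy.ttttt.yyyyyyyyyyygggg
ryyyyyyyyyyyygttttt.yyyyyyyyyyygggg
rryyyyyyyyyyygtttttyyyyyyyyyyyygggg
rryyyyyyyyyyyy.ttt.yyyyyyyyyyyygggg
rryyyyyyyyyyyyyyg.yyyyyyyyyyyyygggg
rryyyyyyyyyyyyyyyyyyyyyyyyyyyyggggg
rryyyyyyyyyyyyyyyyyyyyyyyyyyyyggggg
rryyyyyyyyyyyyyyyyyyyyyyyyyyyyggggg
rryyyyyyyyyyyyrryyyyyyyyyyyyyyggggg
ryyyyyyyyyyyrrpprryyyyyyyyyyyyygggg
ryyyyyyyyyyyrpppppryyyyyyyyyyyygggg
ryyyyyyyyyyyrpppppprryyyyyyyyyygggg
ryyyyyyyyyyyrppppppprryyyyyyyyygggg
ryyyyyyyyyyyrppppppppryyyyyyyyygggg
ryyyyyyyyyyyyrrrppppryyyyyyyyyygggg
ryyyyyyyyyyyyy.....ryyyyyyyyyyy.###
ryyyyyyyyyyy.bbbbb.yyyyyyyyyyyy####
ryyyyyyyyyyy.bbbbb.yyyyyyyyyyy#####
ryyyyyyyyyyy.bbbbb.yyyyyyyyy#######
ryyyyyyyyyyyy......yyyyyyyy######..
ryyyyyy
[... 4407 characters left out ...]
yrrrryyyyyyyyyyyyy
....yyyyyyyyyrpp..b.yyyyyyyyyy
...yyyyyyyyyrrppppbbyyyyyyyyyy
...yyyyyyyyyr.ppppbbyyyyyyyyyr
..yyyyyyyyyyrrppppb.yyyyyyyyy.
.ryyyyyyyyyyyrp.pp.yyyyyyyyyr.
.yyyyyyyyyyyyrppppryyyyyyyyyr.
ryyyyyyyyyyyrrpppryyyyyyyyyy..
yyyyyyyyyyyyrrpppryyyyyyyyyy..
yyyyyyyyyyyyyrrrryyyyyyyyyy...
yyyyyyyyyyyyyyyrryyyyyyyyyy...
yyyyyyyyyyyyyyyyyyyyyyyyyy....
yyyyyyyyyyyyyyyyyyyyyyyyy.....
yyyyyyyyyyyyyyyyyyyyyyyyy.....
yyyyyyyyyyyyyyyyyyyyyyyy......
.yyyyyyyyyyyyyyyyyyyyyyy......
...yyyyyyyyyyyyyyyyyyyy.......
......ryyyyyyyyyyyyyyyy.......
........yyyyyyyyyyyyyy........
...........yyyyyyyyyyy........
.............yyyyyyyy.........
................yyyyy......rrr
..................ry.......rrr
```

In the scene camera the purple patch is two chunks tall, and from above its outline is irregular, so the two purple chunks are stacked. The chute is empty, so all four are in the dish and I'm handing the job in.

```bash
python3 -c "
from rig import arm
print(arm.sign_off())"
```

```text
the job is handed in; nothing more can be done
None
```

I handed the job in at about 15 s of the 54 s, with the arm still holding the dish about 15 mm above the square coaster, level, squared up and centred to about 1 mm. The cameras show the chute empty and one blue, one teal and two purple chunks in the dish; I judged the purple pair to be stacked from the shape of their outline rather than seeing each one clearly.

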